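# Extend the microphone boom to the orange mark and hold it

## Task

The blue cup stands in the way of the desk microphone boom: stand it upright on the cork coaster and let go of it. Then take the boom's grey handle from both sides so that your grip squeezes in the red lock button, draw the arm out until the red pointer is on the orange mark of the scale, and finish there still holding the handle, because the arm springs back when released. Do not let the boom touch the cup, and leave the flask, glasses case and speaker where they are.

Things in the scene. Friction and masses are not known exactly. Their poses are not given: they have to be found in the camera images.
- boom: Fixed aluminium rail (262 x 46 mm, 76 mm high) on a dark steel foot (170 x 90 mm), holding a telescoping steel arm with a black microphone at its end. Origin on the desk below the handle's home; +x is the way the arm extends, z up. The rail spans x = -66 to 196 mm. The scale is the white strip on the rail's top along its -y edge: ticks every 10 mm, long ones every 50 mm.
- handle: The sliding part: steel tube, microphone and, standing on it, a grey block 30 (boom x) x 24 (boom y) x 58 mm high, its top 148 mm above the desk. Origin on the desk below the block's centre, axes as the boom's; its boom x is the extension, 0 (home) to 150 mm. Locked (2 mm play) while home with the button out. A spring of 2.4 to 4.5 N always pulls it home.
- grip (a point): Centre of the handle at the height of the button's axis, 124 mm above the desk. Grasp here from above, fingers closing along boom y, centred on the block within 1.5 mm: a grip of 20 N or more then presses the button.
- lock (a joint): Red round lock button (18 mm across, stands 7 mm out of the block's boom -y side: 31 mm wide over it, 25 mm with it in): travel in m, 0 out (locked), 0.006 fully in. It is pressed along boom +y, with 5 N at first and 8.4 N fully in; the arm is free from 0.003 on. Once the arm has left home the rail keeps the button at 0.003 or more by itself.
- pointer (a point): Tip of the thin red pointer (3 mm wide) that sticks out of the handle over the scale and travels with it; 30 mm to boom -y of the handle's centre, 82 mm above the desk.
- mark: Orange clip, 10 mm wide (boom x), 3 mm high, fixed on the scale strip; its place differs each time. Origin at its centre (74 to 126 mm along boom x), axes as the boom's. The pointer passes above it.
- mic_tip (a point): Front end of the microphone at the arm's end, 250 mm ahead of the handle's centre along boom x, 69 mm above the desk; the microphone is 22 mm thick.
- cup: Blue straight-sided open cup, 60 mm outside diameter, 85 mm high, wall 3 mm, about 0.16 kg, standing about 65 mm (centre) in front of the microphone on its path. Origin at the centre of its underside, z up.
- coaster: Round cork coaster, 100 mm across, 4 mm thick, fixed flat on the desk. Origin at the centre of its underside.
- glasses_case: Black glasses case, 60 x 150 x 36 mm, loose. Origin at the centre of its underside, long along its own y. Leave alone.
- flask: Steel flask with black cap, 68 mm across, 170 mm high, loose. Origin at the centre of its underside. Leave alone.
- speaker: Small black desk speaker, 70 x 90 x 120 mm high, loose. Origin at the centre of its underside. Leave alone.
Not all that is in view belongs to the job. Leave any yellow look-alike of the cup alone.

How it is judged:
On the way, in this order (a step that is already met when the one before it is completed fails the run):
1. the cup stands upright on the coaster, let go (horizontal distance between cup and coaster below 0.022 m and angle between cup's own z axis and vertical below 0.12 rad and height (world z) of cup below 0.01 m and linear speed of cup below 0.03 m/s and contact force between the fingers and cup below 0.3 N), for 0.2 s.
2. the lock button is squeezed in while the arm is still home (value of joint lock above 0.0035 m and x of handle in the frame of boom below 0.008 m), for 0.1 s.
3. the pointer is brought onto the orange mark, handle in the grip (x of pointer in the frame of mark between -0.006 and 0.006 m and contact force between the fingers and handle above 4 N and value of joint lock above 0.0035 m), for 0.2 s.
At the end, for the whole second after the job is handed in: The fingers hold the handle (over 4 N) with the button in (over 3.5 mm), the pointer rests within 6 mm of the orange mark's centre along the scale (speed under 10 mm/s), and the cup stands upright (within 0.12 rad), at rest and untouched on the coaster, its centre within 22 mm of the coaster's (all of step 1 and all of step 3 and linear speed of handle below 0.01 m/s); the arm keeps its last pose, push and grip.
It fails at once if the boom, arm or microphone pushes the cup (contact force between boom and cup above 0.5 N).
It fails at once if the flask is shifted over 30 mm or tipped (distance of flask from where it was at the start of the episode above 0.03 m or angle between flask's own z axis and vertical above 0.25 rad).
It fails at once if the glasses case is shifted over 30 mm or tipped (distance of glasses_case from where it was at the start of the episode above 0.03 m or angle between glasses_case's own z axis and vertical above 0.25 rad).
It fails at once if the speaker is shifted over 30 mm or tipped (distance of speaker from where it was at the start of the episode above 0.03 m or angle between speaker's own z axis and vertical above 0.25 rad).
It also fails if it takes over 58 s, if anything falls off the work surface, if the arm or the gripper's body presses on something with over 40 N, if the wrist force passes 120 N, or if a joint passes its speed limit or range.

## Robot

A 6-joint arm with a two-finger parallel gripper is mounted at the origin on the work surface. World frame = base frame: x ahead of the robot, y to its left, z up, the work surface at z = 0. Lengths are in m, angles in rad, forces in N, time in s.
With the tool pointing down it reaches from about 0.25 to 0.725 m from the base axis. Payload 4 kg.
Tool frame: the origin (TCP) lies on the centre line of the jaws, within the pads' length; the fingertips stand 11 mm ahead of it and the grasp point (between the pads) lies 8 mm behind it; z points along the fingers, y is the line along which they close (so a half turn about z gives the same grasp; the last joint's range is limited). The gripper opens to 85 mm and grips with 20 to 120 N. Pads are 22 mm wide; open, the fingers measure 114 mm over their backs; the gripper's body (76 mm by 85 mm) begins 54 mm behind the grasp point. The pads swing forward as they close: fully open they stand 13 mm farther back than shut.
Start: joints at [1.334, 0.241, 0.005, 1.335, 0, 1.571], TCP at [0.117, 0.486, 0.242] pointing down, gripper open.
Joint ranges: [-2.72, 2.72], [-1.05, 1.87], [-1.09, 1.28], [-1.99, 2.15], [-1.42, 1.44], [-3.14, 3.14]. Speed limits (rad/s): [2.79, 2.79, 3.14, 3.14, 3.14, 3.14].

## Interface

Orientations are given as a 3x3 rotation matrix whose columns are the frame's x, y, z axes.
In Python, from cell import r, read_camera, camera_model, order, find_in, tip_of gives the robot as it stands.
- The arm moves only by the shell command python3 -m crank 'ROWS' [FORCE]. ROWS is JSON, a list of rows, each a list of 5 numbers: the finger opening in mm, from 0 to 85.4, then the shift along the world's x, y, z in mm, then the turn about the world's z in rad. A call has exactly 10 rows; each row is the pose to reach, as a shift and turn from the pose commanded when the call began; what a row does not reach only later rows make up. A row lasts 1/10 s, in which the tool goes at most 50 mm and 8.59 degrees, less where a joint would pass 70% of its speed; a pose out of reach is approached as far as the arm can. A call with a gripper value outside its range is refused whole. The fingers move at their own pace and stop on an object; FORCE is the grip in N (left out, the last holds). Time passes only in rows, so rows that repeat a pose let the fingers close, or fill a call up. It gives the time, the measured TCP pose, the force, the opening and the grip force at its end, in the units of the state.
- r.observe(): the state, without advancing time (a new reading comes with each control period).
- read_camera(name): name is "scene" or "top" or "wrist"; returns the picture (384x512x3 uint8, blue, green, red); there is no depth.
- camera_model(name): a dict with "mtx" (3x3 intrinsics, pixels), "cam_to_world" (4x4, takes a point from camera to world coordinates). Camera axes: x right, y down, z forward; pixel columns grow to the right and rows downward; lengths in m; the calibration is good to about 2 mm. A picture is of the moment at which its call begins: read the wrist's pose just before it. camera_model takes no time and is no camera call; for the wrist camera it gives the pose at the moment of the call.
- order.close_job(): hands the job in; it is judged then, once.
Trained networks look in the newest picture that a camera, given by its name, has taken for a name from the list of things; names that differ only in an ending like _2 or _b are one class to them, and where a whole thing is asked for, a point or a joint stands for the part that bears it (a point fixed in the world has none). Each returns a list of dicts, best first, with "conf" (0 to 1); they miss things now and then, are a little off and sometimes report something else, mostly with a low value. They report only what shows in the picture. A call takes as long as a camera call. They do not tell look-alikes from the thing itself.
- find_in(camera, thing): "pixel" ([column, row] in pixels, amid what is visible of it).
- tip_of(camera, thing): "pixel" ([column, row] in pixels: a listed point, or the origin of a listed thing).
The state is a dict: "clock": time; "joint_pos": joint angles; "joint_vel": joint speeds; "tau": joint torques, N m; "position": TCP position; "eef_rot": TCP orientation; "ft_force": force on the tool from outside, world axes, zero at the start; "moment": the same for the moment, N m; "opening": finger opening in m; "grasp_force": force on a finger pad.
Only numpy, scipy, OpenCV 4.12 (cv2) and the standard library are available. Lean on these libraries where they do the work, as an engineer would, in place of code of your own. Each camera call takes 0.05 s, during which the arm holds its last target. There are 200 camera calls.

## Working session

There is one attempt and no reset: what is moved stays moved. The work goes in short steps, Python scripts to look and compute and a shell command to move; the robot and the scene stay as the last step left them, time stands still between calls to the robot, and variables do not carry over. Pictures are saved under pics/ and viewed, at most 10 in all, crops included, and the job is handed in when it is done.

```bash
ls; mkdir -p pics
cat > h.py <<'E'
import numpy as np, cv2
from cell import r, read_camera, camera_model, order, find_in, tip_of
def onz(cam,px,z,m=None):
    m=m or camera_model(cam); T=np.array(m["cam_to_world"]); K=np.array(m["mtx"])
    d=T[:3,:3]@np.linalg.solve(K,[px[0],px[1],1.]); o=T[:3,3]
    return o+d*(z-o[2])/d[2]
def proj(cam,p,m=None):
    m=m or camera_model(cam); T=np.linalg.inv(np.array(m["cam_to_world"])); K=np.array(m["mtx"])
    q=K@(T[:3,:3]@np.asarray(p)+T[:3,3]); return q[:2]/q[2]
E
python3 - <<'E'
from h import *
np.set_printoptions(precision=4,suppress=True)
a=read_camera("scene");b=read_camera("top")
cv2.imwrite("pics/s.png",a);cv2.imwrite("pics/t.png",b)
Z=dict(cup=0,coaster=0,handle=0,grip=.124,pointer=.082,mark=.077,mic_tip=.069,boom=0,flask=0,speaker=0,glasses_case=0)
for c in("top","scene"):
  for n,z in Z.items():
    for d in tip_of(c,n)[:3]:
      print(c,n,np.round(d["pixel"],1),round(d["conf"],2),onz(c,d["pixel"],z)[:2].round(4))
E
```

```text
pics
top cup [182.4 198.5] 0.96 [0.5677 0.1824]
top cup [218.6 195.8] 0.82 [0.5776 0.0772]
top cup [224.5 160.6] 0.59 [0.6829 0.063 ]
top coaster [243.3 244.5] 0.95 [0.4375 0.0019]
top handle [302.  185.8] 0.73 [ 0.6118 -0.1664]
top handle [324.1 201.6] 0.66 [ 0.5662 -0.2312]
top grip [338.2 193. ] 0.81 [ 0.5738 -0.2499]
top pointer [333.7 184.1] 0.63 [ 0.6046 -0.2453]
top mark [300.3 185.7] 0.57 [ 0.5993 -0.1539]
top mic_tip [241.5 190.4] 0.51 [0.5843 0.0082]
top mic_tip [336.1 181.1] 0.24 [ 0.6154 -0.2543]
top boom [327.8 200.2] 0.85 [ 0.5706 -0.242 ]
top boom [243.  190.9] 0.56 [0.5934 0.0063]
top flask [404.4 236.3] 0.61 [ 0.4693 -0.4635]
top speaker [331.7 185.3] 0.71 [ 0.6149 -0.2536]
top speaker [128.6 165.6] 0.59 [0.6624 0.3446]
top glasses_case [125.  240.4] 0.87 [0.4432 0.3422]
scene cup [299.8 193.9] 0.82 [0.5846 0.0716]
scene cup [325.6 213.8] 0.82 [0.6858 0.0731]
scene cup [323.2 168.5] 0.66 [0.5644 0.1966]
scene coaster [247.4 179.1] 0.57 [ 0.4358 -0.0031]
scene grip [209.  231.1] 0.65 [ 0.5759 -0.2517]
scene pointer [222.2 245.9] 0.56 [ 0.6087 -0.2408]
scene mark [248.8 226.5] 0.54 [ 0.6081 -0.1505]
scene mark [249.1 181.4] 0.42 [ 0.4952 -0.0473]
scene mic_tip [282.7 191. ] 0.61 [0.5799 0.0018]
scene boom [216.7 255.9] 0.62 [ 0.5794 -0.2428]
scene boom [209.2 232.4] 0.31 [ 0.5071 -0.2098]
scene boom [246.3 226. ] 0.31 [ 0.5616 -0.1205]
scene flask [123.1 280.3] 0.8 [ 0.4702 -0.4644]
scene flask [214.7 255. ] 0.25 [ 0.5736 -0.2449]
scene speaker [283.1 189.9] 0.74 [0.5399 0.0462]
scene speaker [377.8 161.8] 0.6 [0.6629 0.3423]
scene glasses_case [324.2 126.9] 0.75 [0.4418 0.3366]
```

View pics/t.png

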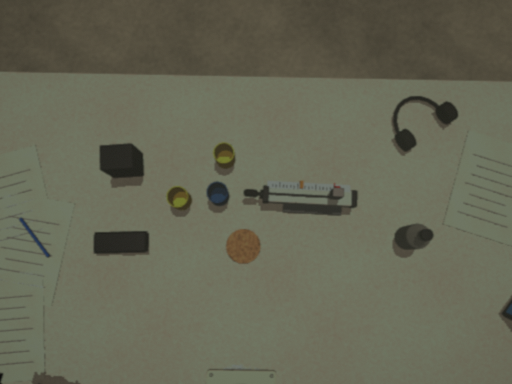

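View pics/s.png

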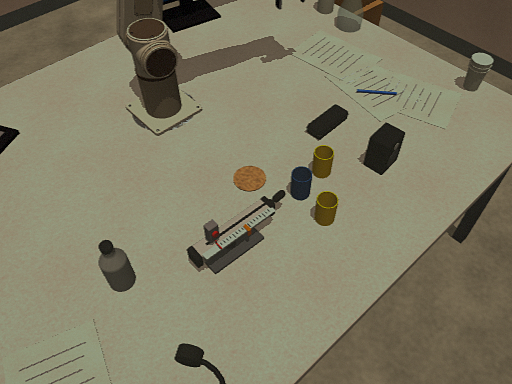

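Top view: the candidates for the cup are blue (218,195), yellow (179,198) and yellow (225,156). Blue is the one to take, and the coaster is at (243,246). The boom runs along world +y, with the mic at (251,193), the handle at (338,193) and the orange mark at (300,185). The scene view agrees: blue (301,183), yellow (323,162) and (326,208).

Run:
```python
from h import *
np.set_printoptions(precision=4,suppress=True)
a=cv2.imread("pics/s.png")[130:290,180:350]; cv2.imwrite("pics/c.png",cv2.resize(a,None,fx=3.5,fy=3.5,interpolation=2))
s=r.observe(); print(s["clock"],s["position"],s["eef_rot"],s["opening"])
```

```text
1.2 [0.1173 0.4861 0.2423] [[-0.9721  0.2346  0.    ]
 [ 0.2346  0.9721  0.    ]
 [ 0.      0.     -1.    ]] 0.08523986753758206
```

View pics/c.png

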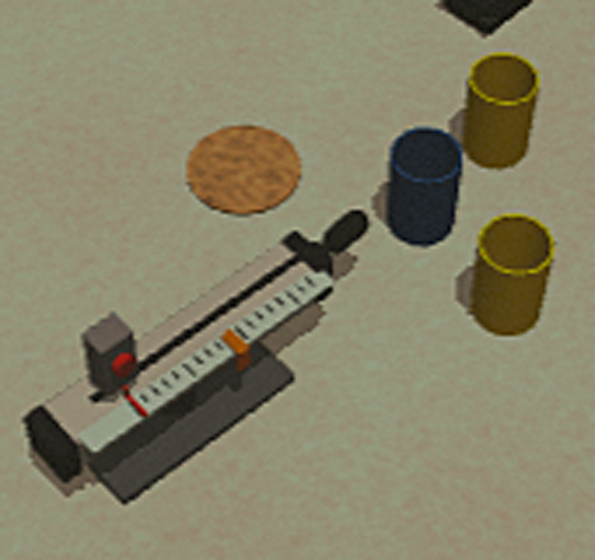

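The crop confirms it: the blue cup stands right in front of the mic, with a yellow one on each side. The red button is on the boom's -y side, which faces world +x. I'll move to above the cup.

```bash
python3 -m crank '[[85,35,-35,10,-0.1],[85,70,-68,20,-0.2],[85,105,-100,20,-0.3],[85,140,-130,20,-0.4],[85,175,-160,20,-0.5],[85,210,-190,20,-0.6],[85,245,-220,20,-0.7],[85,280,-250,20,-0.75],[85,315,-280,20,-0.8],[85,350,-310,20,-0.8]]' 25; python3 -m crank '[[85,30,-28,0,0],[85,60,-56,0,0],[85,85,-80,0,0],[85,108,-98,0,0],[85,113,-101,0,0],[85,113,-101,0,0],[85,113,-101,0,0],[85,113,-101,0,0],[85,113,-101,0,0],[85,113,-101,0,0]]'
python3 - <<'E'
from h import *
np.set_printoptions(precision=4,suppress=True)
m=camera_model("wrist"); w=read_camera("wrist"); cv2.imwrite("pics/w.png",w)
s=r.observe(); print(s["clock"],s["position"],s["eef_rot"][0][1],s["eef_rot"][1][1]); print(np.array(m["cam_to_world"])[:3])
for n,z in dict(cup=0,coaster=0,mic_tip=.069,grip=.124,mark=.077,pointer=.082).items():
  for d in tip_of("wrist",n)[:3]: print(n,np.round(d["pixel"]),round(d["conf"],2),onz("wrist",d["pixel"],z,m))
E
```

```text
clock: 2.2
position: [0.4686, 0.1745, 0.2625]
eef_rot: [[-0.508, 0.861, 0.001], [0.861, 0.508, 0.0], [0.0, 0.001, -1.0]]
ft_force: [0.0, 1.0, -0.2]
opening: 0.085
grasp_force: 0.0
clock: 3.2
position: [0.5799, 0.0758, 0.2627]
eef_rot: [[-0.51, 0.86, 0.0], [0.86, 0.51, 0.0], [-0.0, 0.0, -1.0]]
ft_force: [-0.6, -0.2, 0.6]
opening: 0.085
grasp_force: 0.0
3.25 [0.5799 0.0757 0.2626] 0.8602565529778595 0.5098612824217001
[[ 0.8601  0.4844  0.1598  0.5395]
 [ 0.5101 -0.8174 -0.2678  0.1443]
 [ 0.0009  0.3119 -0.9501  0.3946]]
cup [310. 209.] 0.98 [0.6904 0.0581 0.    ]
cup [256. 167.] 0.95 [0.5808 0.0729 0.    ]
cup [285.  93.] 0.68 [0.5632 0.1829 0.    ]
coaster [148. 154.] 0.81 [0.4329 0.0071 0.    ]
mic_tip [231. 220.] 0.9 [0.5811 0.0064 0.069 ]
mic_tip [256. 164.] 0.71 [0.5728 0.0883 0.069 ]
mic_tip [149. 154.] 0.6 [0.4523 0.0311 0.069 ]
grip [135. 375.] 0.92 [ 0.5732 -0.2428  0.124 ]
mark [189. 314.] 0.5 [ 0.5998 -0.1546  0.077 ]
```

View pics/w.png

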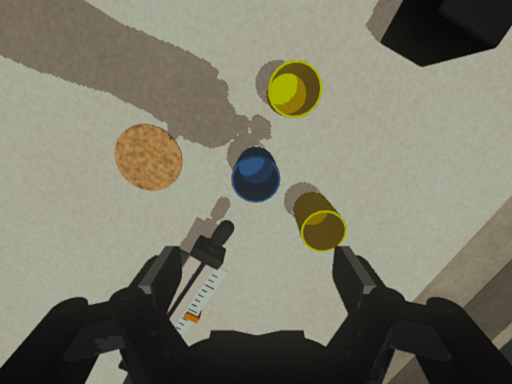

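The wrist view puts the blue cup at (256,175), under the gripper, the coaster at (148,157), yellow cups at (294,89) and (320,222), and the mic tip at about (228,226). Its cup position, (0.581, 0.073), agrees with the other cameras, so I'll go down and grasp.

```bash
python3 -m crank '[[85,1,-2,-40,0],[85,1,-2,-80,0],[85,1,-2,-120,0],[85,1,-2,-155,0],[85,1,-2,-185,0],[85,1,-2,-205,0],[85,1,-2,-214,0],[85,1,-2,-214,0],[40,1,-2,-214,0],[40,1,-2,-214,0]]' 30; python3 -m crank '[[40,0,0,0,0],[40,0,0,0,0],[40,0,0,0,0],[40,0,0,0,0],[40,0,0,0,0],[40,0,0,10,0],[40,0,0,30,0],[40,0,0,60,0],[40,0,0,80,0],[40,0,0,80,0]]'
python3 - <<'E'
from h import *
for c in("top","wrist","scene"):
  m=camera_model(c);read_camera(c)
  for n in("cup","coaster"):
    for d in tip_of(c,n)[:3]: print(c,n,np.round(d["pixel"]),round(d["conf"],2),onz(c,d["pixel"],0 if n=="coaster" else .08,m).round(4))
E
```

```text
clock: 4.55
position: [0.5823, 0.073, 0.05]
eef_rot: [[-0.509, 0.861, 0.003], [0.861, 0.509, 0.0], [-0.001, 0.002, -1.0]]
ft_force: [-2.2, -0.8, 5.7]
opening: 0.0586
grasp_force: 12.5
clock: 5.55
position: [0.5838, 0.0734, 0.1321]
eef_rot: [[-0.509, 0.861, 0.007], [0.861, 0.509, 0.001], [-0.003, 0.007, -1.0]]
ft_force: [0.9, 0.3, -1.6]
opening: 0.0587
grasp_force: 32.7
top cup [223. 160.] 0.56 [0.6655 0.0599 0.08  ]
top coaster [240. 244.] 0.94 [0.4387 0.012  0.    ]
top coaster [331. 202.] 0.6 [ 0.5669 -0.2508  0.    ]
wrist cup [257. 219.] 0.9 [0.5795 0.076  0.08  ]
wrist cup [302.  82.] 0.83 [0.5567 0.17   0.08  ]
wrist cup [335. 246.] 0.73 [0.6419 0.0872 0.08  ]
wrist coaster [ 97. 177.] 0.64 [0.4342 0.0038 0.    ]
scene cup [299. 175.] 0.92 [0.5768 0.0693 0.08  ]
scene cup [324. 170.] 0.71 [0.6123 0.1374 0.08  ]
scene cup [324. 216.] 0.69 [0.7206 0.0153 0.08  ]
scene coaster [248. 180.] 0.7 [ 0.4394 -0.005   0.    ]
```

```bash
python3 -m crank '[[40,-25,0,0,0],[40,-55,-10,0,0],[40,-85,-30,0,0],[40,-115,-50,0,0],[40,-138,-65,0,0],[40,-147,-71,-10,0],[40,-147,-71,-35,0],[40,-147,-71,-57,0],[40,-147,-71,-70,0],[40,-147,-71,-75,0]]'; python3 -m crank '[[40,0,0,-1,0],[40,0,0,-2,0],[40,0,0,-2,0],[85,0,0,-2,0],[85,0,0,-2,0],[85,0,0,-2,0],[85,0,0,-2,0],[85,0,0,-2,0],[85,0,0,30,0],[85,0,0,70,0]]'; python3 -m crank '[[85,0,0,40,0],[85,0,0,80,0],[85,0,0,110,0],[85,0,0,130,0],[85,15,-45,130,-0.13],[85,30,-90,130,-0.26],[85,45,-135,130,-0.39],[85,60,-175,130,-0.52],[85,60,-175,130,-0.54],[85,60,-175,130,-0.54]]'
python3 - <<'E'
from h import *
np.set_printoptions(precision=4,suppress=True)
Z=dict(cup=0.004,coaster=0,grip=.124,pointer=.082,mark=.079,mic_tip=.069)
for c in("wrist","top","scene"):
  m=camera_model(c);a=read_camera(c)
  if c=="wrist": cv2.imwrite("pics/w2.png",a)
  for n,z in Z.items():
    for d in tip_of(c,n)[:3]: print(c,n,np.round(d["pixel"]),round(d["conf"],2),onz(c,d["pixel"],z,m)[:2].round(4))
E
```

```text
clock: 7.0
position: [0.4322, 0.0017, 0.0534]
eef_rot: [[-0.509, 0.861, -0.004], [0.861, 0.509, -0.001], [0.002, -0.004, -1.0]]
ft_force: [-17.8, -1.1, 43.3]
opening: 0.0582
grasp_force: 32.5
clock: 8.0
position: [0.4322, 0.002, 0.1222]
eef_rot: [[-0.509, 0.861, -0.006], [0.861, 0.509, -0.0], [0.003, -0.005, -1.0]]
ft_force: [1.1, -0.8, -0.2]
opening: 0.0849
grasp_force: 0.0
clock: 9.0
position: [0.494, -0.1737, 0.2524]
eef_rot: [[0.007, 1.0, -0.002], [1.0, -0.007, 0.001], [0.001, -0.002, -1.0]]
ft_force: [-1.0, -0.0, -0.7]
opening: 0.0851
grasp_force: 0.0
wrist cup [206.  28.] 0.91 [0.4315 0.0039]
wrist cup [310. 214.] 0.47 [ 0.5769 -0.2484]
wrist coaster [340.   7.] 0.61 [0.5993 0.0265]
wrist grip [332. 255.] 0.97 [ 0.5776 -0.2489]
wrist mark [350. 164.] 0.49 [ 0.6041 -0.1553]
wrist mic_tip [343.   9.] 0.92 [0.5837 0.0032]
top cup [241. 248.] 0.91 [0.4272 0.0087]
top cup [182. 198.] 0.87 [0.5683 0.1824]
top cup [224. 160.] 0.63 [0.6847 0.0639]
top coaster [242. 244.] 0.85 [0.44   0.0043]
top mark [301. 184.] 0.46 [ 0.6037 -0.1562]
top mic_tip [241. 192.] 0.5 [0.5801 0.009 ]
scene cup [322. 168.] 0.98 [0.5621 0.1925]
scene cup [323. 217.] 0.92 [0.6906 0.0575]
scene cup [249. 177.] 0.81 [0.4356 0.0022]
scene coaster [248. 178.] 0.88 [0.4358 0.001 ]
scene coaster [222. 246.] 0.52 [ 0.5648 -0.2121]
scene grip [210. 231.] 0.56 [ 0.5776 -0.249 ]
scene pointer [222. 245.] 0.85 [ 0.6072 -0.2385]
scene mark [210. 232.] 0.71 [ 0.5523 -0.2359]
scene mark [243. 224.] 0.53 [ 0.5928 -0.1573]
scene mic_tip [281. 191.] 0.91 [ 0.5763 -0.0005]
```

View pics/w2.png

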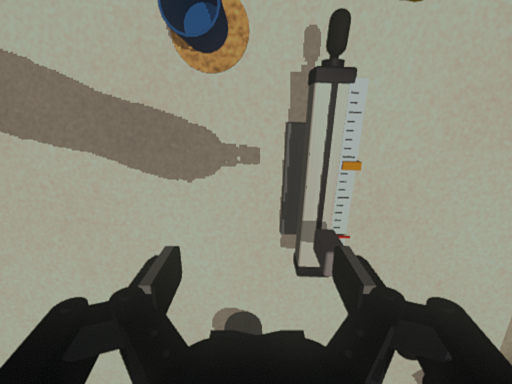

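The cup is on the coaster: wrist (206,28) gives about (0.432, 0.004) against a coaster at (0.436, 0.002). The handle block is at about (330,245), the red pointer at (342,236) and the orange mark at (352,166). I'll hover above the handle and refine.

```bash
python3 -m crank '[[85,25,-25,0,0],[85,50,-50,0,-0.01],[85,75,-70,0,-0.015],[85,83,-76,-10,-0.015],[85,83,-76,-30,-0.015],[85,83,-76,-30,-0.015],[85,83,-76,-30,-0.015],[85,83,-76,-30,-0.015],[85,83,-76,-30,-0.015],[85,83,-76,-30,-0.015]]'
python3 - <<'E'
from h import *
np.set_printoptions(precision=4,suppress=True)
s=r.observe();print(s["position"],s["eef_rot"])
m=camera_model("wrist");a=read_camera("wrist");cv2.imwrite("pics/w3.png",cv2.resize(a,(800,600)))
for n,z in dict(grip=.124,pointer=.082,mark=.079,mic_tip=.069,cup=.004).items():
    for d in tip_of("wrist",n)[:2]: print(n,np.round(d["pixel"],1),round(d["conf"],2),onz("wrist",d["pixel"],z,m)[:2].round(4))
print(proj("wrist",s["position"]-np.array([0,0,.086]),m))
E
```

```text
clock: 11.05
position: [0.5776, -0.2489, 0.2245]
eef_rot: [[0.021, 1.0, 0.002], [1.0, -0.021, -0.001], [-0.001, 0.002, -1.0]]
ft_force: [0.4, -0.7, 0.7]
opening: 0.0847
grasp_force: 0.0
[ 0.5776 -0.2489  0.2245] [[ 0.0207  0.9998  0.0018]
 [ 0.9998 -0.0207 -0.0007]
 [-0.0007  0.0018 -1.    ]]
grip [255.5 196.3] 0.85 [ 0.5773 -0.2456]
pointer [279.7 184.2] 0.56 [ 0.6033 -0.2463]
mark [279.6  93.6] 0.72 [ 0.6029 -0.155 ]
[255.8216 204.9807]
```

View pics/w3.png

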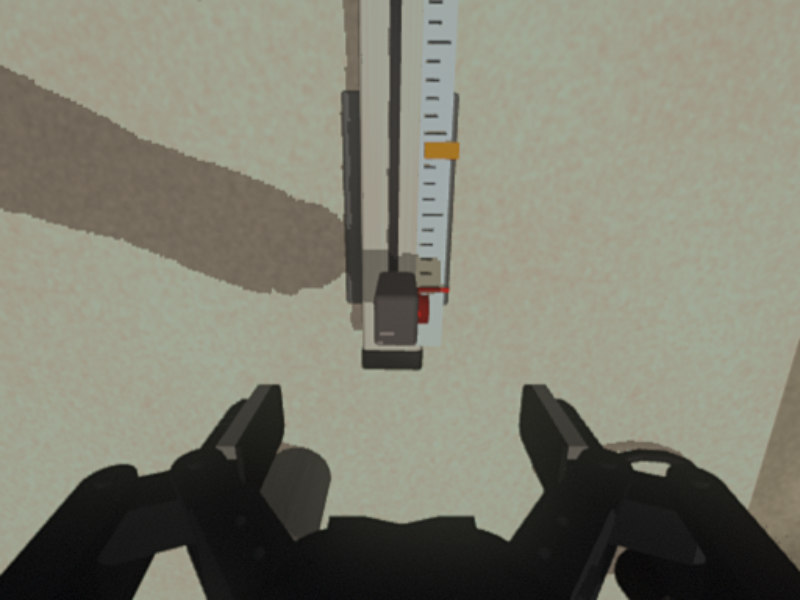

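Scaled wrist view (800x600): the block's top face spans about columns 375–417 and rows 296–344. The red button is at (423,308), the pointer line runs along row 290, and the mark is at (441,150). I'll get sub-pixel edges from the block's top and the rail direction from the slot.

Run:
```python
from h import *
np.set_printoptions(precision=4,suppress=True,linewidth=160)
a=cv2.cvtColor(cv2.imread("pics/w3.png"),6); a=cv2.resize(a,(512,384),interpolation=3); c=cv2.imread("pics/w3.png")
print(a[198:214:4,234:274]); print(a[180:232,252])
for x in(72,78): print(a[x,:][225:300] if 0 else a[x,222:262])
hsv=cv2.cvtColor(c,40); o=(hsv[...,0]>8)&(hsv[...,0]<20)&(hsv[...,1]>180)&(hsv[...,2]>120); ys,xs=np.nonzero(o);print("orange",xs.min(),xs.max(),ys.min(),ys.max(),xs.mean(),ys.mean())
re=((hsv[...,0]<6)|(hsv[...,0]>174))&(hsv[...,1]>140)&(hsv[...,2]>60);ys,xs=np.nonzero(re);k=xs>432;print("ptr",xs[k].min(),xs[k].max(),ys[k].mean())
m=camera_model("wrist")
P=lambda u,v,z: onz("wrist",(u/1.5625,v/1.5625),z,m)[:2]
print("mark",P(441,np.median(np.nonzero(o)[0]),.079),"ptr tip",P(xs[k].max(),ys[k].mean(),.082))
# slot line centre at rows
g=a.astype(float)
for v in range(10,170,20):
  row=g[v,240:262]; w=np.clip(row.max()*0.55-row,0,None); u=(w*np.arange(240,262)).sum()/w.sum(); print(v,u,onz("wrist",(u,v),.076,m)[:2])
```

```text
[[156 158 158 160 153 108  68  66  72  74  74  74  73  73  74  74  73  73  73  73  73  73  74  73  73  74  73  74  74  74  73  68  63  59  57  56  56  57  54
   57]
 [155 158 157 159 154 113  71  68  72  73  74  73  73  73  74  74  74  73  74  74  74  74  74  74  73  74  74  75  75  74  72  67  63  61  64  59  55  55  54
   62]
 [154 157 157 160 154 113  72  68  71  73  74  73  73  73  73  72  72  73  74  73  74  74  74  73  74  74  73  74  74  74  72  66  61  68  76  78  78  78  77
   95]
 [154 157 157 160 154 112  71  67  71  72  73  72  72  72  72  72  72  72  72  73  73  73  74  73  73  73  73  73  73  73  70  63  72 128 162 167 166 167 166
  166]]
[ 48  48  48  48  48  47  48  47  51  57  64  68  73  75  74  74  74  73  73  74  73  74  74  73  73  73  74  74  73  73  72  73  79  85  81  73  73  73  72
  73  93 133 157 143  86  51  47  49  48  46  46  45]
[ 87  72  62  63  63  61  60  66  97 134 153 157 156 157 157 159 159 159 158 159 159 159 159 160 163 156 120  74  57  57  59  58  57  76 144 162 162 161 161
 160]
[ 72  65  63  62  62  61  59  62  85 130 152 157 157 157 157 159 158 158 158 159 159 159 159 161 162 155 119  72  57  57  58  58  57  76 145 161 162 161 161
 160]
orange 426 458 144 158 441.96535796766744 150.270207852194
ptr 433 448 289.44827586206895
mark [ 0.6049 -0.1573] ptr tip [ 0.6103 -0.2473]
10 252.8401504466385 [ 0.578  -0.0838]
30 252.4320078546883 [ 0.5772 -0.0996]
50 252.48623348017622 [ 0.5768 -0.116 ]
70 252.13319126265318 [ 0.576  -0.1331]
90 252.00000000000003 [ 0.5754 -0.151 ]
110 251.49235993208833 [ 0.5744 -0.1697]
130 251.44 [ 0.5739 -0.1892]
150 251.21844043688088 [ 0.5731 -0.2097]
```

```bash
python3 - <<'E'
from h import *
m=camera_model("wrist")
for p in((252.7,205.2),(252.7,190),(252.7,220.5),(239.2,205),(266.2,205)): print(p,onz("wrist",p,.148,m).round(4))
print(onz("wrist",(230.7,72),.076,m),onz("wrist",(248,72),.076,m),onz("wrist",(255.6,72),.076,m))
E
python3 -m crank '[[85,-2,2,-20,-0.01],[85,-2,2,-40,-0.01],[85,-2,2,-60,-0.01],[70,-2,2,-60,-0.01],[60,-2,2,-60,-0.01],[50,-2,2,-60,-0.01],[50,-2,2,-60,-0.01],[50,-2,2,-60,-0.01],[50,-2,2,-60,-0.01],[50,-2,2,-60,-0.01]]'
python3 - <<'E'
from h import *
m=camera_model("wrist");a=read_camera("wrist");cv2.imwrite("pics/w4.png",cv2.resize(a[100:340,100:420],(800,600),interpolation=2)); s=r.observe();print(s["position"],s["opening"])
for d in tip_of("wrist","grip")[:2]: print(d,onz("wrist",d["pixel"],.124,m))
E
```

```text
(252.7, 205.2) [ 0.5747 -0.2452  0.148 ]
(252.7, 190) [ 0.575  -0.2319  0.148 ]
(252.7, 220.5) [ 0.5743 -0.259   0.148 ]
(239.2, 205) [ 0.5634 -0.2447  0.148 ]
(266.2, 205) [ 0.5859 -0.2452  0.148 ]
[ 0.55534465 -0.13445799  0.076     ] [ 0.572014   -0.13480553  0.076     ] [ 0.5793376  -0.13495823  0.076     ]
clock: 12.35
position: [0.5754, -0.247, 0.1636]
eef_rot: [[0.031, 1.0, 0.0], [1.0, -0.031, -0.0], [-0.0, 0.0, -1.0]]
ft_force: [0.6, 0.3, -0.5]
opening: 0.0502
grasp_force: 0.0
[ 0.57537608 -0.24696321  0.16352458] 0.049922066196108714
{'pixel': [253.4, 226.7], 'conf': 0.77} [ 0.5736912  -0.24635239  0.124     ]
```

View pics/w4.png

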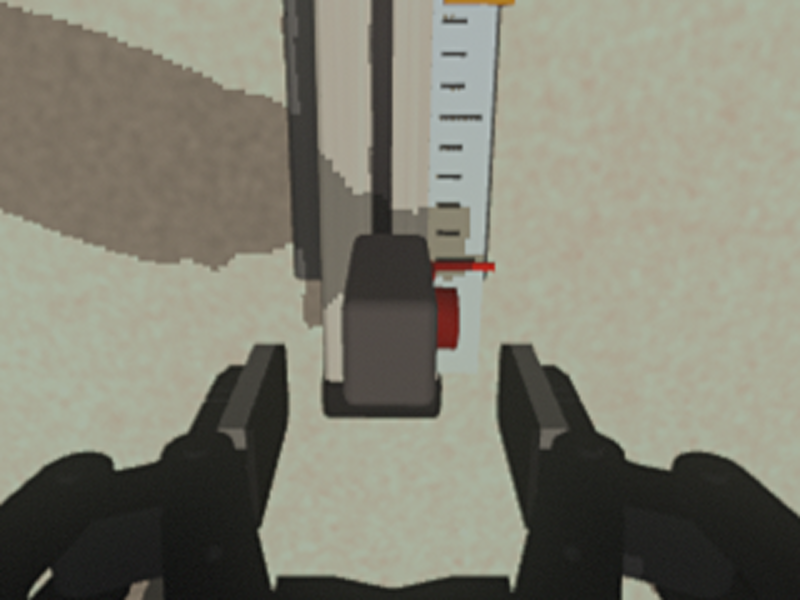

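The crop shows the pad faces at columns 287 and 498, centre 392.5, and the block top at 344–437, centre 390.5, so it is off by about -0.6 mm in x. The pointer is at (465,267). I'll go down and squeeze.

```bash
python3 -m crank '[[50,-0.6,1,-20,0],[50,-0.6,1,-40,0],[50,-0.6,1,-47,0],[50,-0.6,1,-47,0],[20,-0.6,1,-47,0],[20,-0.6,1,-47,0],[20,-0.6,1,-47,0],[20,-0.6,1,-47,0],[20,-0.6,1,-47,0],[20,-0.6,1,-47,0]]' 40
```

```text
clock: 13.45
position: [0.575, -0.2461, 0.118]
eef_rot: [[0.031, 1.0, 0.002], [1.0, -0.031, -0.001], [-0.001, 0.002, -1.0]]
ft_force: [-4.1, 1.4, 5.9]
opening: 0.0242
grasp_force: 43.1
```

The opening of 24.2 mm means the button is fully in. By the ticks and the mark estimate the extension should be about 90 mm, so I'll draw part way first.

```bash
python3 -m crank '[[20,0,2,0,0],[20,0.2,6,0,0],[20,0.4,12,0,0],[20,0.7,20,0,0],[20,1,30,0,0],[20,1.4,40,0,0],[20,1.7,50,0,0],[20,2,58,0,0],[20,2,60,0,0],[20,2,60,0,0]]'
python3 - <<'E'
from h import *
m=camera_model("wrist");a=read_camera("wrist");cv2.imwrite("pics/w5.png",cv2.resize(a[80:320,160:400],(600,600),interpolation=2)); s=r.observe();print(s["position"],s["ft_force"])
for n,z in(("grip",.124),("pointer",.082),("mark",.079)):
  for c in("wrist","scene"):
    if c=="scene": read_camera(c)
    mm=m if c=="wrist" else None
    for d in tip_of(c,n)[:2]: print(c,n,np.round(d["pixel"],1),round(d["conf"],2),onz(c,d["pixel"],z,mm).round(4))
  read_camera("wrist")
E
```

```text
clock: 14.45
position: [0.5772, -0.1869, 0.118]
eef_rot: [[0.031, 1.0, 0.002], [1.0, -0.031, -0.003], [-0.003, 0.002, -1.0]]
ft_force: [-3.1, -3.5, 6.3]
opening: 0.0241
grasp_force: 42.7
[ 0.57721314 -0.18706709  0.11799337] [-3.17524224 -2.80019076  5.48337323]
wrist grip [255.4 263.8] 0.62 [ 0.5771 -0.1875  0.124 ]
scene grip [228.4 215.9] 0.83 [ 0.5736 -0.187   0.124 ]
scene grip [122.5 282.1] 0.26 [ 0.5495 -0.4825  0.124 ]
wrist pointer [295.7 228.7] 0.88 [ 0.6051 -0.1872  0.082 ]
scene pointer [240.3 233.4] 0.79 [ 0.6117 -0.1829  0.082 ]
scene pointer [120.9 282.2] 0.53 [ 0.5214 -0.4806  0.082 ]
wrist mark [292.  185.1] 0.57 [ 0.6026 -0.1563  0.079 ]
scene mark [246.  225.1] 0.42 [ 0.6009 -0.1537  0.079 ]
scene mark [245.4 178.5] 0.26 [ 0.4815 -0.0488  0.079 ]
```

View pics/w5.png

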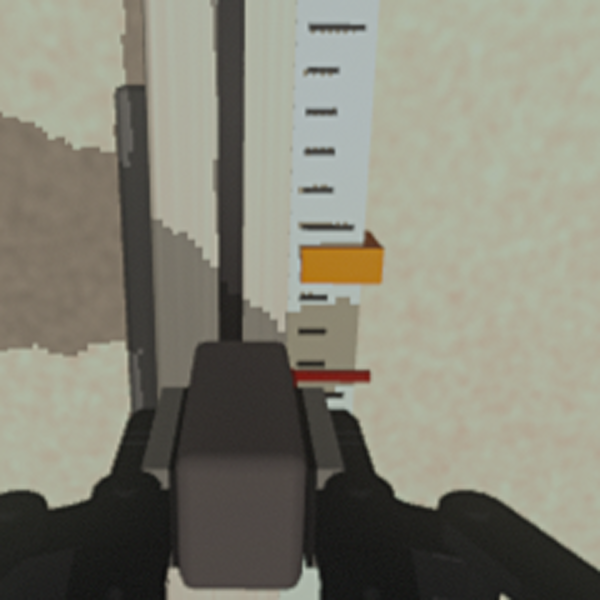

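The pointer is at (332,376) and the mark's centre at (342,264); the 100 tick is at row 226. About 31 mm remains.

```bash
python3 -m crank '[[20,0.2,4,0,0],[20,0.5,10,0,0],[20,0.7,18,0,0],[20,1,25,0,0],[20,1,29,0,0],[20,1,31,0,0],[20,1,31,0,0],[20,1,31,0,0],[20,1,31,0,0],[20,1,31,0,0]]'
python3 - <<'E'
from h import *
m=camera_model("wrist");a=read_camera("wrist");ms=[tip_of("wrist",n)[:1] for n in("pointer","mark")]
b=read_camera("scene");s=r.observe();print(s["position"],s["ft_force"],s["opening"],s["grasp_force"])
print([(d[0]["pixel"],onz("wrist",d[0]["pixel"],z,m).round(4)) for d,z in zip(ms,(.082,.079)) if d])
for n,z in(("cup",.004),("coaster",0),("pointer",.082),("mark",.079),("flask",0)):
  for d in tip_of("scene",n)[:3]: print(n,round(d["conf"],2),onz("scene",d["pixel"],z).round(4))
A=cv2.resize(a[120:320,180:380],(500,500),interpolation=2);B=cv2.resize(b[130:270,190:330],(300,300),interpolation=2)
cv2.imwrite("pics/w6.png",np.hstack([A,cv2.copyMakeBorder(B,0,200,0,0,0)]))
E
```

```text
clock: 16.1
position: [0.5784, -0.1564, 0.118]
eef_rot: [[0.032, 0.999, 0.003], [0.999, -0.032, -0.003], [-0.003, 0.003, -1.0]]
ft_force: [-2.7, -2.3, 5.6]
opening: 0.0244
grasp_force: 42.4
[ 0.57839474 -0.15643422  0.11801442] [-3.46951059 -2.36438661  4.66628727] 0.02409443535721821 42.41128385066986
[([299.4, 229.6], array([ 0.6089, -0.1575,  0.082 ])), ([291.1, 226.6], array([ 0.6035, -0.1564,  0.079 ]))]
cup 0.69 [0.689  0.0634 0.004 ]
cup 0.67 [ 0.4466 -0.0045  0.004 ]
cup 0.56 [0.5737 0.178  0.004 ]
coaster 0.63 [ 0.4368 -0.0015  0.    ]
coaster 0.35 [0.552  0.1404 0.    ]
pointer 0.71 [ 0.603  -0.1467  0.082 ]
pointer 0.31 [0.5041 0.2705 0.082 ]
mark 0.6 [ 0.6126 -0.1583  0.079 ]
flask 0.78 [ 0.469  -0.4678  0.    ]
```

View pics/w6.png

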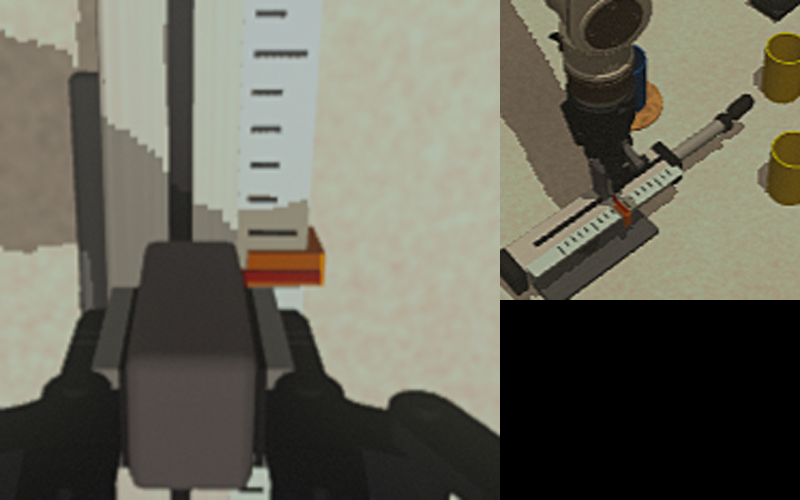

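The pointer (row 277) lies over the orange clip (rows 250–285). Allowing for parallax it is about 1 mm short, so I'll trim that and hand in. The cup stands on the coaster at (640,90), clear of the boom.

```bash
python3 -m crank '[[20,0,0.5,0,0],[20,0,1,0,0],[20,0,1,0,0],[20,0,1,0,0],[20,0,1,0,0],[20,0,1,0,0],[20,0,1,0,0],[20,0,1,0,0],[20,0,1,0,0],[20,0,1,0,0]]' && python3 -c "
from h import *
print(order.close_job())"
```

```text
clock: 17.55
position: [0.5784, -0.1555, 0.118]
eef_rot: [[0.032, 0.999, 0.003], [0.999, -0.032, -0.003], [-0.003, 0.003, -1.0]]
ft_force: [-3.0, -3.3, 6.6]
opening: 0.024
grasp_force: 42.3
the job is handed in; nothing more can be done
None
```

I handed the job in at 17.6 s, but the hand-in gave no verdict: by my measurements the blue cup stands on the coaster about 5 mm off centre, and the handle is held at about 42 N with the button in and the pointer within about 1 mm of the orange mark's centre.

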